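Find the concealed catch and pop the till drawer

TASK

The steel till on the packing table is held shut by a concealed catch: somewhere along the flat metal panel on its top one small plate, slightly sunken, gives way under a finger. Feel along the panel with the fingertips (or look) to find that plate and press it down until the drawer springs out by itself, then take the hand away so that the plate comes back up. Do not touch the drawer, and leave the bottle, the tape roll and the hand stamp where they stand.

Things in the scene. Friction and masses are not known exactly. Their poses are not given: they have to be found in the camera images.
- case: Grey sheet-metal till case, fixed to the table, 260 mm (its x) by 320 mm (its y) by 110 mm high. Origin: centre of its underside; z up, the drawer front faces -x (towards the robot), y runs along the panel. It stands turned by up to 0.3 rad either way. Its top is flat, at 110 mm; there is nothing on it but the hand stamp on the rear part.
- panel_mid (a point): Middle of the flat aluminium panel in the top of the case, on its surface, 110 mm above the table; axes as the case. The panel is 64 mm (x) by 280 mm (y), flush with the case top, rigid all over except at the one release plate. The plate is centred at one of five places, which is not told: -112, -56, 0, 56 or 112 mm along y from this point, on the long centre line (x = 0).
- plate (a joint): How far the release plate is pressed down, m: 0 up, 0.007 fully down. Plate 45 (x) by 41 mm (y), same metal as the panel, in an opening of 48 by 44 mm with a thin gap round it; its face is 2 mm below the panel when up. Sprung: gives from about 1.6 N, 4.4 N at full depth, comes back up when let go. It frees the drawer at 0.004 to 0.005.
- drawer (a joint): How far the drawer has come out, m: 0 shut, 0.045 fully sprung out towards the case's -x. Once the plate lets it go, a spring drives it out in about half a second and it stays out.
- bottle: Clear water bottle, 62 mm across, 190 mm high, standing on the table on the right (-y) side of the case. Origin: centre of its underside.
- tape: Roll of packing tape lying flat on the table on the left (+y) side of the case, 100 mm across, 48 mm high. Origin: centre of its underside.
- stamp: Wooden hand stamp, 40 mm across the foot, 66 mm high, standing on the rear part of the case top, its centre 88 to 100 mm behind (case +x) the panel's centre line. Origin: centre of its underside.
Mind the look-alikes: they are no part of the job. Several things look just like the bottle: the one meant starts nearest to the robot's base.

How it is judged:
By the outcome, as a careful person would: the job done as asked, in the order asked, and still so for the second after the job is handed in, with the robot touching nothing.
It also fails if it takes over 45 s, if anything falls off the work surface, if the arm or the gripper's body presses on something with over 40 N, if the wrist force passes 120 N, or if a joint passes its speed limit or range.

ROBOT

A 6-joint arm with a two-finger parallel gripper is mounted at the origin on the work surface. World frame = base frame: x ahead of the robot, y to its left, z up, the work surface at z = 0. Lengths are in m, angles in rad, forces in N, time in s.
With the tool pointing down it reaches from about 0.4 to 0.825 m from the base axis. Payload 7 kg.
Tool frame: the origin (TCP) lies between the finger pads; the fingertips stand 11 mm ahead of it and the grasp point (between the pads) lies 8 mm behind it; x points along the fingers, z is the direction in which the jaws open and shut, and the axes are right-handed (so a half turn about x gives the same grasp; the last joint's range is limited). The gripper opens to 88 mm and grips with 3 to 60 N. Pads are 19 mm wide; open, the fingers measure 130 mm over their backs; the gripper's body (78 mm by 193 mm) begins 47 mm behind the grasp point.
Start: joints at [1.514, 0.359, 0.012, 0, -1.224, -0.288], TCP at [0.228, 0.635, 0.238] pointing down, gripper open.
Joint ranges: [-3.07, 3.07], [-1.43, 2.12], [-1.02, 1.25], [-3.03, 1.67], [-3.05, -0], [-3.03, 3.03]. Speed limits (rad/s): [2.39, 2.39, 3.01, 3.14, 3.14, 3.14].

INTERFACE

Orientations are given as [roll, pitch, yaw] about the fixed x, y, z axes, in that order (R = Rz(yaw) Ry(pitch) Rx(roll)).
In Python, from station import arm gives the robot as it stands.
- The arm moves only by the tool jog_arm, never from a script. Its argument "motion" is a list of rows, each an object of numbers: "dx", "dy", "dz": the shift along the tool's x, y, z in m; "twist": the turn about the tool's x in degrees. In form: [{"dx": .., "dy": .., "dz": .., "twist": ..}, ...]. A call has 1 to 20 rows; each row is the pose to reach, as a shift and turn from the pose commanded when the call began, along the tool's axes at that moment; what a row does not reach only later rows make up. A row lasts 1/12 s, in which the tool goes at most 41.7 mm and 7.16 degrees, less where a joint would pass 70% of its speed; a pose out of reach is approached as far as the arm can. A call with a gripper value outside its range is refused whole. "gripper" is the finger opening in m, from 0 to 0.0876, set as the call begins (left out, the last holds). The fingers move at their own pace and stop on an object; "newtons" is the grip in N (left out, the last holds). Time passes only in rows, so rows that repeat a pose let the fingers close. It gives the time, the measured TCP pose, the force and the opening at its end, in the units of the state.
- arm.get_state(): the state, without advancing time (a new reading comes with each control period).
- arm.grab_frame(name): name is "scene" or "top" or "wrist"; returns the picture (384x512x3 uint8, red, green, blue); there is no depth.
- arm.camera_model(name): a dict with "camera_matrix" (3x3 intrinsics, pixels), "k1" (the pictures are not rectified: a ray, as slopes to the right and down, at radius r is drawn at 1 + k1 r^2 times it, then the intrinsics apply), "eye" and "attitude" of the camera in the world. Camera axes: x right, y down, z forward; pixel columns grow to the right and rows downward; lengths in m; the calibration is good to about 2 mm. A picture is of the moment at which its call begins: read the wrist's pose just before it. camera_model takes no time and is no camera call; for the wrist camera it gives the pose at the moment of the call.
- arm.job_done(): hands the job in, once; it reports no verdict.
The state is a dict: "t": time; "q": joint angles; "qd": joint speeds; "joint_efforts": joint torques, N m; "eef_pos": TCP position; "ee_rot": TCP orientation; "force": force on the tool from outside, world axes, zero at the start; "moment": the same for the moment, N m; "width": finger opening in m.
Only numpy, scipy, OpenCV 4.12 (cv2) and the standard library are available. Lean on these libraries where they do the work, as an engineer would, in place of code of your own. Each camera call takes 0.05 s, during which the arm holds its last target.

## Working session

There is one attempt and no reset: what is moved stays moved. The work goes in short steps, Python scripts to look and compute and a tool call to move; the robot and the scene stay as the last step left them, time stands still between calls to the robot, and variables do not carry over. Pictures are saved under pics/ and viewed, and the job is handed in when it is done.

Besides the shell and the picture viewer there is one more tool, called after ">>>" as name([rows], argument=value, ...), one row to a line, values as JSON. jog_arm: Moves the arm, as the interface text tells. Its arguments: {"type":"object","properties":{"motion":{"type":"array"},"gripper":{"type":"number"},"newtons":{"type":"number"}},"required":["motion"]}

```bash
ls; mkdir -p pics
python3 - <<'E'
from station import arm
import cv2
print(arm.get_state())
for n in ("scene","top"):
    m=arm.camera_model(n); print(n,m)
    cv2.imwrite(f"pics/{n}0.png",cv2.cvtColor(arm.grab_frame(n),cv2.COLOR_RGB2BGR))
E
```

```text
pics
{'t': 0.0, 'q': array([ 1.51414654e+00,  3.59369977e-01,  1.10648199e-02, -3.49046919e-04,
       -1.22408916e+00, -2.88103396e-01]), 'qd': array([ 1.89874555e-03,  2.61924158e-03,  5.20672420e-04, -8.40656806e-04,
        7.38082765e-04,  2.13510648e-05]), 'joint_efforts': array([-8.50701781e-04, -5.82715201e+01,  2.93045032e+01,  6.99696243e+00,
        6.78741460e-03, -1.82759322e-04]), 'eef_pos': array([0.22798931, 0.63483578, 0.2366364 ]), 'ee_rot': array([ 0.08560687,  1.56916499, -1.83006151]), 'force': array([-0.31979069, -0.17228039,  0.28671487]), 'moment': array([-0.03419858,  0.04004804, -0.02282823]), 'width': 0.0870753801696076}
scene {'camera_matrix': array([[348.11004799,   0.        , 256.74788929],
       [  0.        , 348.11004799, 192.06579353],
       [  0.        ,   0.        ,   1.        ]]), 'k1': -0.0392729558835962, 'eye': array([ 1.23002064, -0.22781787,  0.67323755]), 'attitude': array([-2.26677313, -0.00478716,  1.2137411 ])}
top {'camera_matrix': array([[478.50088361,   0.        , 255.09487576],
       [  0.        , 478.50088361, 190.61168165],
       [  0.        ,   0.        ,   1.        ]]), 'k1': -0.11073362659199977, 'eye': array([0.49617018, 0.02153686, 1.23324921]), 'attitude': array([-3.07463295, -0.00874444, -1.54707175])}
```

View pics/scene0.png

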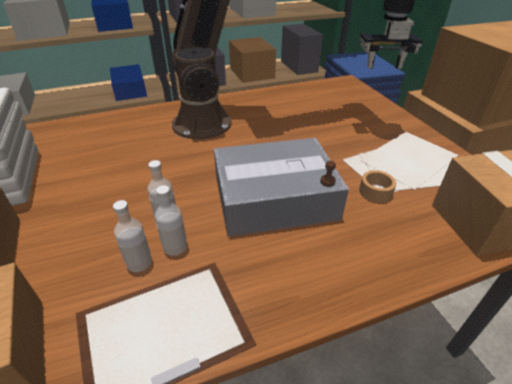

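View pics/top0.png

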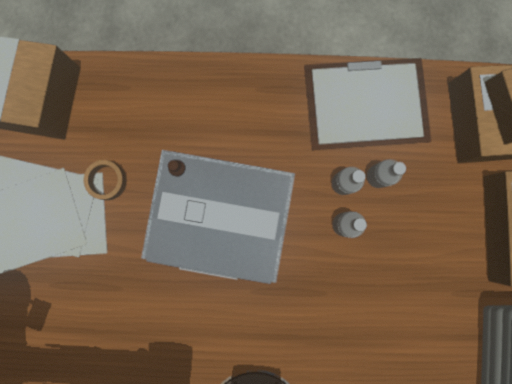

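The top view shows the panel from about (159,208) to (279,223), with one square outline near (195,211). In the scene view the same outline is at about (296,163). Next I'll measure it and enlarge it.

```bash
cat > h.py <<'E'
import numpy as np, cv2
from scipy.spatial.transform import Rotation as R
from station import arm
def ray(m,px):
    K=np.array(m["camera_matrix"]); d=np.array([m["k1"],0,0,0.])
    u=cv2.undistortPoints(np.array(px,float).reshape(-1,1,2),K,d).reshape(-1,2)
    return R.from_euler("xyz",m["attitude"]).apply(np.c_[u,np.ones(len(u))])
def plane(m,px,z):
    r=ray(m,px); e=np.array(m["eye"]); return e+r*((z-e[2])/r[:,2])[:,None]
def proj(m,P):
    c=R.from_euler("xyz",m["attitude"]).inv().apply(np.atleast_2d(P)-m["eye"]); s=c[:,:2]/c[:,2:]
    s=s*(1+m["k1"]*(s**2).sum(1))[:,None]; K=m["camera_matrix"]; return s*[K[0,0],K[1,1]]+[K[0,2],K[1,2]]
E
python3 - <<'E'
from h import *
im=cv2.imread("pics/top0.png"); m=arm.camera_model("top")
g=cv2.cvtColor(im,cv2.COLOR_BGR2GRAY)
hsv=cv2.cvtColor(im,cv2.COLOR_BGR2HSV)
print(g[216,230],g[190,230],g[205:225,195])
roi=np.zeros_like(g); roi[180:245,150:290]=1
mask=((g>145)&(roi>0)).astype(np.uint8)
mask=cv2.morphologyEx(mask,cv2.MORPH_CLOSE,np.ones((5,5)))
c=max(cv2.findContours(mask,0,2)[0],key=cv2.contourArea); r=cv2.minAreaRect(c); b=cv2.boxPoints(r)
W=plane(m,b,.11); print(r,b,W,[np.linalg.norm(W[i]-W[i-1]) for i in range(4)])
print("mid",W.mean(0))
# plate outline: dark px in panel
dk=((g<150)&(cv2.erode(cv2.drawContours(np.zeros_like(g),[c],-1,1,-1),np.ones((5,5)))>0)).astype(np.uint8)
ys,xs=np.nonzero(dk);print(len(xs)); 
if len(xs): 
    r2=cv2.minAreaRect(np.c_[xs,ys].astype(np.float32)); W2=plane(m,cv2.boxPoints(r2),.11); print(r2,W2.mean(0),[np.linalg.norm(W2[i]-W2[i-1]) for i in range(4)])
# edges direction
s=np.argsort([np.linalg.norm(W[i]-W[i-1]) for i in range(4)])
e=W[s[-1]]-W[s[-1]-1]; e/=np.linalg.norm(e); e*=np.sign(e[1]); yaw=np.arctan2(-e[0],e[1]); print("yaw",yaw)
M=W.mean(0)
for k in (-112,-56,0,56,112): print(k,M+e*k/1000,proj(m,M+e*k/1000),proj(arm.camera_model("scene"),M+e*k/1000))
a=cv2.resize(im[185:245,145:295],None,fx=5,fy=5,interpolation=2); s0=cv2.imread("pics/scene0.png")[130:200,205:355]
cv2.imwrite("pics/crop1.png",np.vstack([a,cv2.resize(s0,None,fx=5,fy=4,interpolation=2)[:280]]))
# look-alikes
for p in [(351,180),(389,173),(350,225)]: print(p,plane(m,[p],.1))
print("stamp",plane(m,[(176,168)],.17), "tape",plane(m,[(104,180)],.048))
E
```

```text
169 121 [168 166 167 169 166 166 168 166 169 167 166 167 167 169 168 158 127 148
 167 165]
((218.06178283691406, 215.3700714111328), (119.22301483154297, 27.458642959594727), 10.17551040649414) [[156.96242 218.35225]
 [161.81337 191.32549]
 [279.16113 212.3879 ]
 [274.31018 239.41466]] [[ 0.50074398  0.24264025  0.11      ]
 [ 0.56467478  0.23341584  0.11      ]
 [ 0.52185553 -0.04420119  0.11      ]
 [ 0.45834421 -0.03417819  0.11      ]] [np.float64(0.2800467656181011), np.float64(0.06459285084037873), np.float64(0.2808998191537233), np.float64(0.06429733559244807)]
mid [0.51140462 0.09941918 0.11      ]
109
((194.38462829589844, 211.07691955566406), (19.61161231994629, 21.1805419921875), 11.309932708740234) [0.52012065 0.15490437 0.11      ] [np.float64(0.04616488309520421), np.float64(0.04971054229892097), np.float64(0.046272098377165664), np.float64(0.04964793966792492)]
yaw -0.15303263801067837
-112 [ 0.49433179 -0.01127192  0.11      ] [[264.87977946 223.80010547]] [[235.84440469 170.62262821]]
-56 [0.50286821 0.04407363 0.11      ] [[241.35991782 219.59203224]] [[255.98227765 168.2466116 ]]
0 [0.51140462 0.09941918 0.11      ] [[217.86426461 215.37091178]] [[275.74925055 165.92055868]]
56 [0.51994104 0.15476473 0.11      ] [[194.43177152 211.14373396]] [[295.14064555 163.64468214]]
112 [0.52847746 0.21011027 0.11      ] [[171.10131608 206.91747534]] [[314.15300926 161.41906862]]
(351, 180) [[ 0.60339699 -0.21534569  0.1       ]]
(389, 173) [[ 0.62269659 -0.30781436  0.1       ]]
(350, 225) [[ 0.49592456 -0.21416215  0.1       ]]
stamp [[0.61408315 0.19213251 0.17      ]] tape [[0.59333332 0.39253028 0.048     ]]
```

View pics/crop1.png

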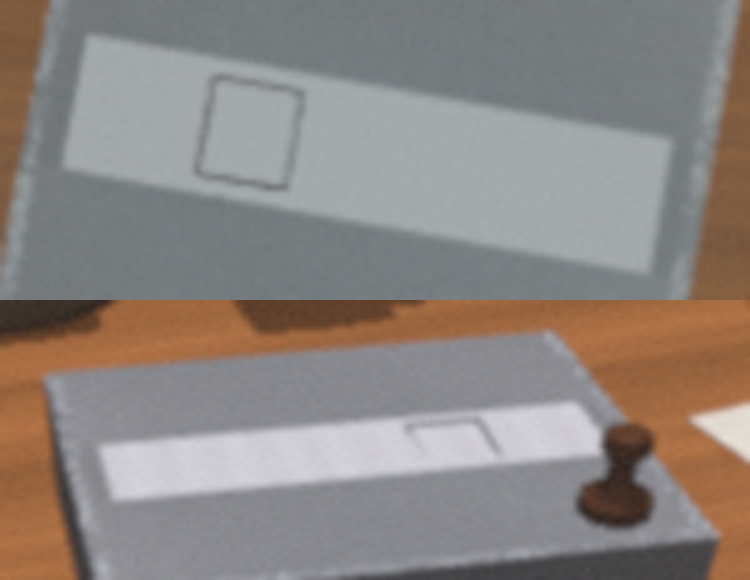

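Both views agree that the plate is at +56 mm (top pixel 194,211; scene pixel 295,164), in world about (0.520, 0.155). The panel measures 280 x 64.4 mm, as specified. There are three bottle look-alikes in the top view, at (350,225), (351,180) and (389,173). The first is nearest the base, and I'll touch none of them. Next I'll work out the moves, with the jaw axis along case x, turned slightly away from the stamp.

```bash
cat >> h.py <<'E'
def tool(s=None):
    s=s or arm.get_state(); return np.array(s["eef_pos"]),R.from_euler("xyz",s["ee_rot"])
T=np.array([.5200,.1548]); YAW=-.153
E
python3 - <<'E'
from h import *
p,r=tool(); A=r.as_matrix(); print(A.round(3))
print("shift tool", (A.T@(np.r_[T,.24]-p)).round(4))
for off in(-5,):
  a=YAW+np.deg2rad(off); 
  for s in(1,-1):
    z=s*np.array([np.cos(a),np.sin(a),0]); v=A.T@z; 
    # twist about x: new z = cos*z - sin*y
    print("twist",np.rad2deg(np.arctan2(-v[1],v[2])))
cv2.imwrite("pics/w0.png",cv2.cvtColor(arm.grab_frame("wrist"),cv2.COLOR_RGB2BGR))
E
```

```text
[[-0.     0.941 -0.338]
 [-0.001 -0.338 -0.941]
 [-1.     0.     0.001]]
shift tool [-0.0027  0.4371  0.3531]
twist -95.99790739382294
twist 84.00209260617706
```

View pics/w0.png

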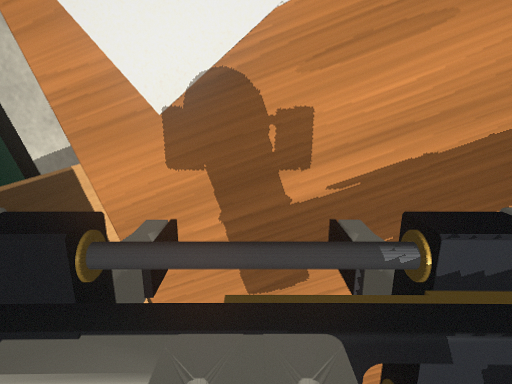

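The wrist view shows the fingers open above the table. I'll close them and move above the plate.

>>> jog_arm([
  {"dx": 0, "dy": 0.027, "dz": 0.022, "twist": 5},
  {"dx": 0, "dy": 0.054, "dz": 0.044, "twist": 10},
  {"dx": 0, "dy": 0.081, "dz": 0.066, "twist": 16},
  {"dx": 0, "dy": 0.109, "dz": 0.088, "twist": 21},
  {"dx": 0, "dy": 0.136, "dz": 0.11, "twist": 26},
  {"dx": 0, "dy": 0.164, "dz": 0.132, "twist": 31},
  {"dx": 0, "dy": 0.191, "dz": 0.154, "twist": 37},
  {"dx": 0, "dy": 0.218, "dz": 0.176, "twist": 42},
  {"dx": 0, "dy": 0.245, "dz": 0.198, "twist": 47},
  {"dx": 0, "dy": 0.273, "dz": 0.221, "twist": 52},
  {"dx": 0, "dy": 0.3, "dz": 0.243, "twist": 58},
  {"dx": 0, "dy": 0.328, "dz": 0.265, "twist": 63},
  {"dx": 0, "dy": 0.355, "dz": 0.287, "twist": 68},
  {"dx": 0, "dy": 0.382, "dz": 0.309, "twist": 73},
  {"dx": 0, "dy": 0.41, "dz": 0.331, "twist": 79},
  {"dx": 0, "dy": 0.437, "dz": 0.353, "twist": 84},
  {"dx": 0, "dy": 0.437, "dz": 0.353, "twist": 84},
  {"dx": 0, "dy": 0.437, "dz": 0.353, "twist": 84},
  {"dx": 0, "dy": 0.437, "dz": 0.353, "twist": 84},
  {"dx": 0, "dy": 0.437, "dz": 0.353, "twist": 84},
], gripper=0, newtons=10)

```text
t: 1.82
eef_pos: [0.5198, 0.1559, 0.2375]
ee_rot: [-0.129, 1.571, 2.774]
force: [-0.0, -0.3, 0.9]
width: 0.0004
```

Run:
```python
from h import *
s=arm.get_state(); p,r=tool(s); A=r.as_matrix(); print(s["t"],p,s["q"].round(2),s["force"],s["width"]); print(A.round(3))
print("shift tool", (A.T@(np.r_[T,.14]-p)).round(4))
m=arm.camera_model("wrist"); w=cv2.cvtColor(arm.grab_frame("wrist"),cv2.COLOR_RGB2BGR); t=cv2.cvtColor(arm.grab_frame("scene"),cv2.COLOR_RGB2BGR)
cv2.imwrite("pics/w1.png",w); cv2.imwrite("pics/s1.png",cv2.resize(t[60:220,180:380],None,fx=3.5,fy=3.5,interpolation=2))
print(proj(m,np.r_[T,.108]), m)
```

```text
1.8167 [0.51975459 0.15593786 0.23748168] [ 0.65  0.14 -0.28 -0.   -1.15 -0.89] [-0.04715179 -0.26808033  0.93329574] 0.00036665648649038523
[[-0.    -0.236 -0.972]
 [ 0.    -0.972  0.236]
 [-1.    -0.     0.   ]]
shift tool [ 0.0975  0.001  -0.0005]
[[252.80719089 185.79300211]] {'camera_matrix': array([[291.75852115,   0.        , 252.77940281],
       [  0.        , 291.75852115, 190.09947404],
       [  0.        ,   0.        ,   1.        ]]), 'k1': 0.01453457260805007, 'eye': array([0.50396467, 0.08832027, 0.38362985]), 'attitude': array([ 2.88363603e+00, -5.91044709e-04,  2.90212969e+00])}
```

View pics/w1.png

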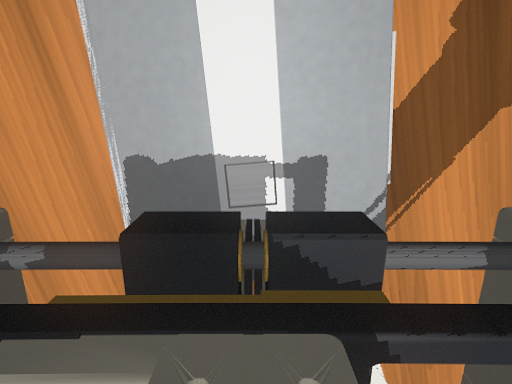

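View pics/s1.png

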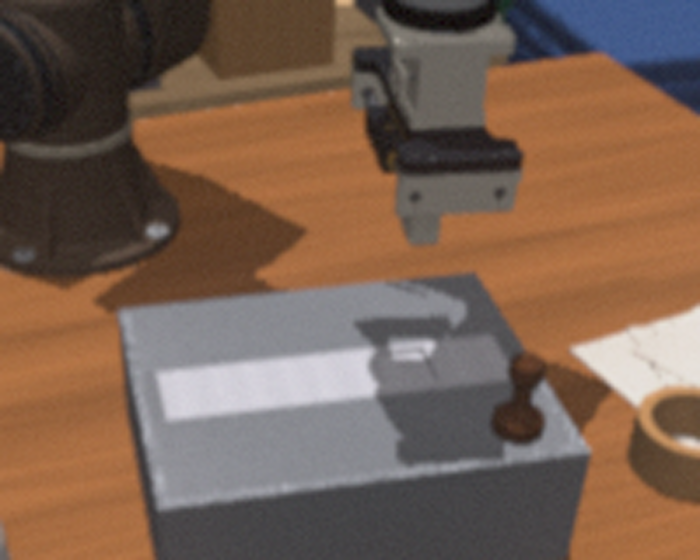

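In the wrist view the plate is at about (251,184), against a predicted (253,186). That puts it about 1.5 mm further towards +x, which is within calibration. I'll split the difference and stay 4 mm to the -y side for stamp clearance. Going down to about 8 mm above the panel.

>>> jog_arm([
  {"dx": 0.02, "dy": 0.005, "dz": -0.0015, "twist": 0},
  {"dx": 0.045, "dy": 0.005, "dz": -0.0015, "twist": 0},
  {"dx": 0.07, "dy": 0.005, "dz": -0.0015, "twist": 0},
  {"dx": 0.09, "dy": 0.005, "dz": -0.0015, "twist": 0},
  {"dx": 0.103, "dy": 0.005, "dz": -0.0015, "twist": 0},
  {"dx": 0.108, "dy": 0.005, "dz": -0.0015, "twist": 0},
  {"dx": 0.108, "dy": 0.005, "dz": -0.0015, "twist": 0},
  {"dx": 0.108, "dy": 0.005, "dz": -0.0015, "twist": 0},
  {"dx": 0.108, "dy": 0.005, "dz": -0.0015, "twist": 0},
])

```text
t: 2.67
eef_pos: [0.521, 0.1508, 0.1307]
ee_rot: [-2.411, 1.569, 0.491]
force: [0.7, 0.4, -0.0]
width: 0.0007
```

Run:
```python
from h import *
s=arm.get_state(); p,r=tool(s); print(s["t"],p,s["force"])
m=arm.camera_model("wrist"); w=cv2.cvtColor(arm.grab_frame("wrist"),cv2.COLOR_RGB2BGR); t=cv2.cvtColor(arm.grab_frame("scene"),cv2.COLOR_RGB2BGR)
a=cv2.resize(w[150:300,150:350],None,fx=3,fy=2,interpolation=2); b=cv2.resize(t[100:200,220:370],None,fx=4,fy=3,interpolation=2)
cv2.imwrite("pics/c2.png",np.vstack([a,b])[:600])
```

```text
2.6667 [0.52096515 0.15082857 0.13071063] [ 0.67320992  0.39879485 -0.02451906]
```

View pics/c2.png

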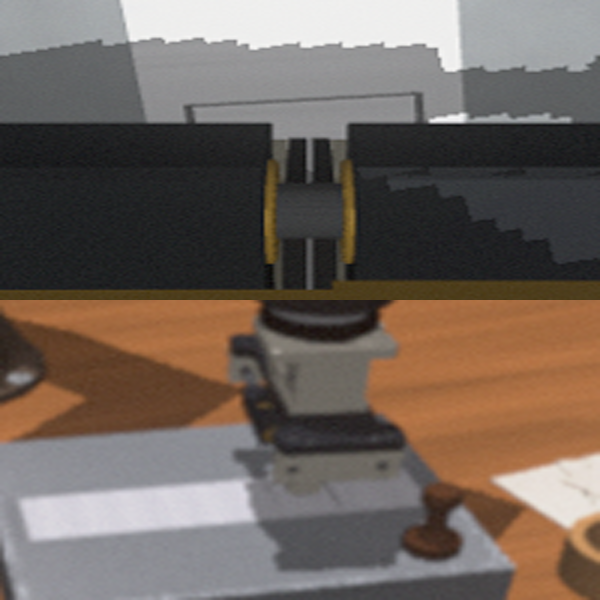

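The plate outline spans crop x 187–420 and the finger gap is at 310, so I'm about 1.5 mm off centre with slim tips and plenty of margin. Feeling down gently.

>>> jog_arm([
  {"dx": 0.004, "dy": 0, "dz": -0.001, "twist": 0},
  {"dx": 0.008, "dy": 0, "dz": -0.001, "twist": 0},
  {"dx": 0.011, "dy": 0, "dz": -0.001, "twist": 0},
  {"dx": 0.013, "dy": 0, "dz": -0.001, "twist": 0},
  {"dx": 0.014, "dy": 0, "dz": -0.001, "twist": 0},
  {"dx": 0.014, "dy": 0, "dz": -0.001, "twist": 0},
  {"dx": 0.014, "dy": 0, "dz": -0.001, "twist": 0},
])

```text
t: 3.35
eef_pos: [0.5215, 0.1498, 0.1156]
ee_rot: [2.575, 1.571, -0.807]
force: [-1.4, -0.4, 3.1]
width: 0.0004
```

The tip is about 5 mm below panel level with only 3.1 N on it. That fits the plate giving way on its spring (about 3.4 mm). Pressing about 2.5 mm further.

>>> jog_arm([
  {"dx": 0.001, "dy": 0, "dz": 0, "twist": 0},
  {"dx": 0.002, "dy": 0, "dz": 0, "twist": 0},
  {"dx": 0.0025, "dy": 0, "dz": 0, "twist": 0},
  {"dx": 0.0025, "dy": 0, "dz": 0, "twist": 0},
  {"dx": 0.0025, "dy": 0, "dz": 0, "twist": 0},
])

```text
t: 3.77
eef_pos: [0.5215, 0.1499, 0.1132]
ee_rot: [-2.858, 1.571, 0.043]
force: [0.3, -0.4, 3.6]
width: 0.0003
```

Run:
```python
from h import *
t=cv2.cvtColor(arm.grab_frame("top"),cv2.COLOR_RGB2BGR)
cv2.imwrite("pics/t3.png",cv2.resize(t[140:300,130:330],None,fx=3,fy=3,interpolation=2))
print(arm.get_state()["force"])
```

```text
[ 0.79667252 -0.39168478  4.23793146]
```

View pics/t3.png

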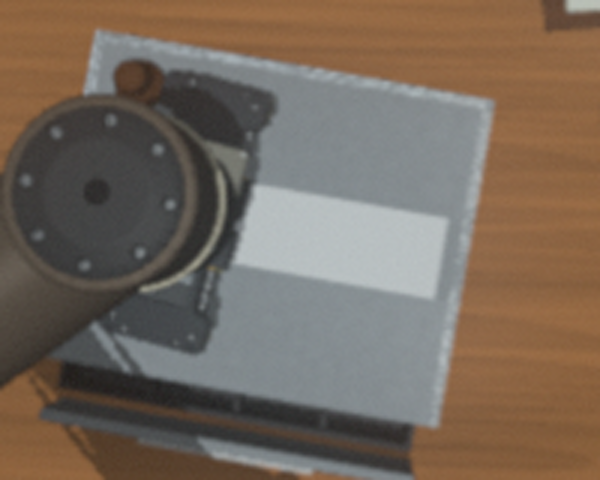

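The drawer has sprung out (front at about (230,440) in the crop), and the stamp at (138,80) hasn't moved. Lifting straight up and then backing clear.

>>> jog_arm([
  {"dx": -0.003},
  {"dx": -0.01},
  {"dx": -0.025},
  {"dx": -0.05},
  {"dx": -0.08},
  {"dx": -0.11},
  {"dx": -0.13},
  {"dx": -0.13},
  {"dx": -0.13},
  {"dx": -0.13},
])

```text
invalid input
```

Run:
```python
from h import *
s=arm.get_state(); p,r=tool(s); print(s["t"],p,s["force"]); A=r.as_matrix(); print(A.round(2))
```

```text
3.8167 [0.52146928 0.14985638 0.11317363] [ 0.79667252 -0.39168478  4.23793146]
[[ 0.   -0.24 -0.97]
 [ 0.   -0.97  0.24]
 [-1.   -0.   -0.  ]]
```

>>> jog_arm([
  {"dx": -0.003, "dy": 0, "dz": 0, "twist": 0},
  {"dx": -0.01, "dy": 0, "dz": 0, "twist": 0},
  {"dx": -0.025, "dy": 0, "dz": 0, "twist": 0},
  {"dx": -0.05, "dy": 0, "dz": 0, "twist": 0},
  {"dx": -0.08, "dy": 0, "dz": 0, "twist": 0},
  {"dx": -0.11, "dy": 0, "dz": 0, "twist": 0},
  {"dx": -0.13, "dy": 0, "dz": 0, "twist": 0},
  {"dx": -0.13, "dy": -0.04, "dz": 0, "twist": 0},
  {"dx": -0.13, "dy": -0.08, "dz": 0, "twist": 0},
  {"dx": -0.13, "dy": -0.12, "dz": 0, "twist": 0},
  {"dx": -0.13, "dy": -0.16, "dz": 0, "twist": 0},
  {"dx": -0.13, "dy": -0.2, "dz": 0, "twist": 0},
  {"dx": -0.13, "dy": -0.24, "dz": 0, "twist": 0},
  {"dx": -0.13, "dy": -0.24, "dz": 0, "twist": 0},
  {"dx": -0.13, "dy": -0.24, "dz": 0, "twist": 0},
  {"dx": -0.13, "dy": -0.24, "dz": 0, "twist": 0},
])

```text
t: 5.15
eef_pos: [0.5779, 0.3829, 0.2424]
ee_rot: [0.928, 1.569, -2.453]
force: [0.3, -0.5, 0.3]
width: 0.0004
```

Run:
```python
from h import *
s=arm.get_state(); p,r=tool(s); print(s["t"],p,s["force"])
t=cv2.cvtColor(arm.grab_frame("top"),cv2.COLOR_RGB2BGR); c=cv2.cvtColor(arm.grab_frame("scene"),cv2.COLOR_RGB2BGR)
cv2.imwrite("pics/t4.png",cv2.resize(t[130:300,60:430],None,fx=2,fy=2,interpolation=2))
cv2.imwrite("pics/s4.png",c)
t0=cv2.imread("pics/top0.png"); d=cv2.absdiff(t,t0).max(2)
for n,(x,y) in dict(stamp=(176,168),tape=(104,180),b1=(350,225),b2=(351,180),b3=(389,173)).items(): print(n,d[y-22:y+22,x-22:x+22].mean().round(1))
```

```text
5.15 [0.57786813 0.38288994 0.2423838 ] [ 0.25959591 -0.51097021  0.3279654 ]
stamp 7.6
tape 40.6
b1 7.7
b2 7.5
b3 7.6
```

View pics/t4.png

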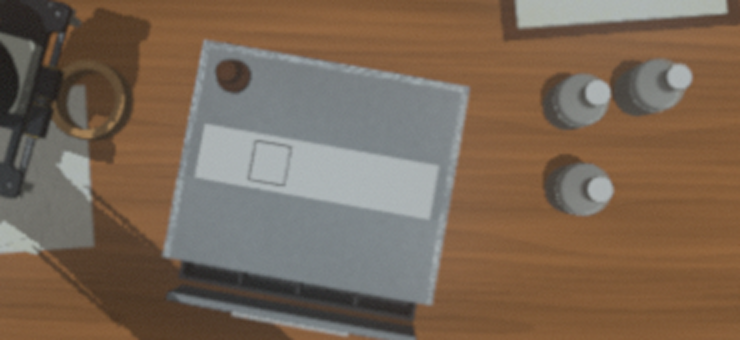

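View pics/s4.png

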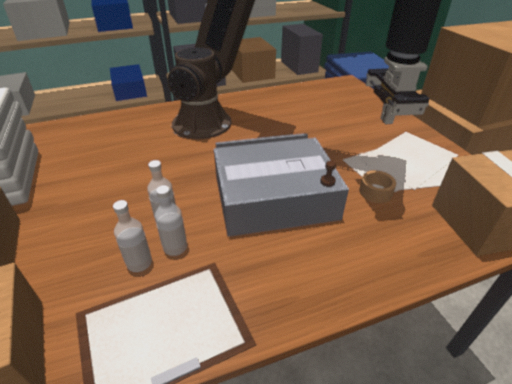

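The top view shows the drawer out (crop 290,310), the plate outline intact at (270,162), and the stamp, tape and bottles in place. The arm is clear and reads about 0 N.

```bash
python3 -c "
from station import arm
print(arm.job_done())"
```

```text
the job is handed in; nothing more can be done
None
```

The drawer is open: I found the release plate at +56 mm along the panel, pressed it until the drawer sprang out, then lifted the hand away. I handed the job in at about 5.3 s.

- **Finding the plate:** The top and scene cameras both showed its outline at +56 mm, and the wrist camera agreed to about 1.5 mm.
- **Pressing:** With the fingers closed, the plate gave about 3.4 mm at 3.1 N. I went on to about 5.8 mm, with 3.6–4.2 N at the wrist, which matches the spring described.
- **Last checks:** The final pictures show the drawer out. The arm is clear, with only a small residual (about 0.7 N) at the wrist.
    - **Stamp and bottles:** The pictures before and after show no change.
    - **Tape roll:** The pixel comparison disagreed (40.6, against about 7.6 for the others). I put this down to the gripper's shadow, because its outline is at the same pixels as before.
    - **Plate back up:** I judged this only from its outline looking the same with nothing touching it; I did not measure its depth.
- **Refused move:** The first retract call was rejected because its rows left out some fields. It moved nothing, and I sent it again in full.

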